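# Lock the raffle drum with its pin

### The arm

A 6-joint arm with a two-finger parallel gripper is mounted at the origin on the work surface. World frame = base frame: x ahead of the robot, y to its left, z up, the work surface at z = 0. Lengths are in m, angles in rad, forces in N, time in s.
With the tool pointing down it reaches from about 0.225 to 0.725 m from the base axis. Payload 3.1 kg.
Tool frame: the origin (TCP) lies at the very end of the fingers, on their centre line; the grasp point (between the pads) lies 19 mm behind it; z points along the fingers, y is the line along which they close (so a half turn about z gives the same grasp; the last joint's range is limited). The gripper opens to 85 mm and grips with 20 to 120 N. Pads are 22 mm wide; open, the fingers measure 114 mm over their backs; the gripper's body (76 mm by 85 mm) begins 54 mm behind the grasp point. The pads swing forward as they close: fully open they stand 13 mm farther back than shut.
Start: joints at [1.144, 0.048, 0.099, 1.622, 0, 1.443], TCP at [0.155, 0.502, 0.197] pointing down, gripper open.
Joint ranges: [-2.91, 2.91], [-0.99, 1.94], [-1.21, 1.42], [-2.12, 2.29], [-1.49, 1.47], [-3.14, 3.14]. Speed limits (rad/s): [2.79, 2.79, 3.14, 3.14, 3.14, 3.14].

### API

Orientations are given as a rotation vector (axis times angle).
In Python, from plant import r gives the robot as it stands.
- The arm moves only by the shell command python3 -m jog 'ROWS' [OPENING] [FORCE]. ROWS is JSON, a list of rows, each a list of 2 entries, a list of its own where there are three numbers: the shift along the tool's x, y, z in units of 40 mm (1.0 is 40 mm), then the turn, a rotation vector about the tool's x, y, z in units of 10 degrees (1.0 is 10 degrees). In form: [[[x, y, z], [rx, ry, rz]], ...]. A call has 1 to 12 rows; each row shifts and turns the commanded pose from where the row before left it, along the tool's axes as they then stand; what a row does not reach is not made up. A row lasts 1/8 s, in which the tool goes at most 62.5 mm and 10.7 degrees, less where a joint would pass 70% of its speed; a pose out of reach is approached as far as the arm can. A call is refused whole if a number of a shift passes 1 or a number of a turn 1, either way. A call with a gripper value outside its range is refused whole. OPENING is the finger opening in mm, from 0 to 85.4, set as the call begins (- or left out, the last holds). The fingers move at their own pace and stop on an object; FORCE is the grip in N (left out, the last holds). Time passes only in rows, so rows that do not move let the fingers close. It gives the time, the measured TCP pose, the force, the opening and the grip force at its end, in the units of the state.
- r.observe(): the state, without advancing time (a new reading comes with each control period).
- r.grab_frame(name): name is "scene" or "top" or "wrist"; returns the picture (384x512x3 uint8, red, green, blue); there is no depth.
- r.camera_params(name): a dict with "intrinsics" (3x3 intrinsics, pixels), "k1" (the pictures are not rectified: a ray, as slopes to the right and down, at radius r is drawn at 1 + k1 r^2 times it, then the intrinsics apply), "T" (4x4, takes a point from camera to world coordinates). Camera axes: x right, y down, z forward; pixel columns grow to the right and rows downward; lengths in m; the calibration is good to about 2 mm. A picture is of the moment at which its call begins: read the wrist's pose just before it. camera_params takes no time and is no camera call; for the wrist camera it gives the pose at the moment of the call.
- r.sign_off(): hands the job in; it is judged then, once.
Trained networks look in the newest picture that a camera, given by its name, has taken for a name from the list of things; names that differ only in an ending like _2 or _b are one class to them, and where a whole thing is asked for, a point or a joint stands for the part that bears it (a point fixed in the world has none). Each returns a list of dicts, best first, with "score" (0 to 1); they miss things now and then, are a little off and sometimes report something else, mostly with a low value. They report only what shows in the picture. A call takes as long as a camera call. They do not tell look-alikes from the thing itself.
- r.find_in(camera, query): "at" ([x, y, z] in m, in world coordinates, good to about 4 mm: the middle of the surface that is visible of it).
The state is a dict: "time": time; "qpos": joint angles; "joint_velocities": joint speeds; "joint_efforts": joint torques, N m; "tcp_pos": TCP position; "tcp_rot": TCP orientation; "contact_force": force on the tool from outside, world axes, zero at the start; "wrist_torque": the same for the moment, N m; "grip_width": finger opening in m; "grasp_force": force on a finger pad.
Only numpy, scipy, OpenCV 4.12 (cv2) and the standard library are available. Lean on these libraries where they do the work, as an engineer would, in place of code of your own. Each camera call takes 0.05 s, during which the arm holds its last target. There are 200 camera calls.

### The job

Lock the shop's raffle drum so it cannot turn: stand the steel locking pin from the wooden block in the hole on top of the bearing at the crank end, and turn the crank slowly until you feel the drilled shaft line up and the pin drop into it. Then press the pin fully home until it clicks and its head sits down on the bush, and let go. Do not force the crank against the pin or ram the pin, and leave the bolt and the other goods alone.

Things in the scene. Friction and masses are not known exactly. Their poses are not given: they have to be found in the camera images.
- stand: Raffle drum's fixed stand: wooden base 170 x 385 x 15 mm, grey pedestals. Origin on the table under the lock hole, z up. The level shaft runs along y, 140 mm up; crank at the -y end, clear drum (radius 104 mm, y 72 to 278 mm) at +y. The crank-end bearing is a grey block, 64 (x) by 40 (y) mm about the origin, hiding the drilled part of the shaft; its top is 173 mm above the table.
- lock_hole (a point): Mouth of the upright lock hole, centre of the bush on the bearing: 11 mm round, countersunk to 15 mm, axes as the stand's. The undrilled shaft (36 mm thick here) lies 17 mm below. Under the shaft the hole goes on; there two sprung balls stop a falling pin, about 58 mm down, and let it pass for a push of 10 to 20 N, then click into its groove.
- bush: Flat steel ring set round the lock hole on top of the bearing, 28 mm wide, 2 mm thick; its upper face, 175 mm above the table, is the seat of the pin's head. Fixed to the stand; origin at the centre of its underside.
- drum: All that turns: shaft, drum, crank. Origin on the shaft axis above the stand's origin, y along the shaft; the crank arm points along its +z. Turns either way, 0.1 N m friction, stays put. The shaft is drilled right through once, 11 mm, at an unknown angle to the crank: the hole lines up 0.5 to 2.4 rad on, turning the handle from its start (leaning to the stand's -x) up over the top to +x.
- crank_grip (a point): Middle of the crank's free-spinning black handle, 24 mm thick, 86 mm long, parallel to the shaft (stand's y). It circles the shaft axis at 55 mm radius, 105 mm from the lock hole towards the stand's -y; the crank arm is 50 mm from here towards the bearing.
- shaft_end (a point): Point on the shaft's axis about which the middle of the crank handle circles: 105 mm from the lock hole towards the stand's -y, 140 mm above the table.
- pin: Locking pin, 55 g: steel shank 10 mm thick, 68 mm long, tip tapered over 3 mm; head 34 mm high: 24 mm collar, 22 mm black knob. Origin under the head on the axis, z up. Starts upright in either hole of the block, head on its top. In the lock hole the head's underside is 51 mm above the bush while the tip rests on undrilled shaft, 10 mm when dropped in (more if the crank pinches it), 0 when home.
- pin_tip (a point): Lower end of the pin's shank, on its axis, 68 mm below the pin's origin. A groove 5 to 12 mm above it takes the sprung balls.
- block: Pale wooden block 160 x 55 x 75 mm, fixed to the table, with two upright 12 mm holes 90 mm apart along its x (at x = +45 and -45 mm). Origin at the centre of its underside.
- bolt: Hex-head steel bolt, 10 mm shank 45 mm long, head 18 mm wide and 6.5 mm high; stands in the block's other hole. Not part of the job. Origin under its head.
- tin: Round green biscuit tin, 94 mm wide, 71 mm high. Not part of the job. Origin at the centre of its underside.
- owl: Terracotta owl figurine, 70 mm wide, 115 mm high. Not part of the job. Origin at the centre of its underside.
There are look-alikes about, which are no part of the job. What is shaped like the pin but yellow is not meant.

How it is judged:
By the outcome, as a careful person would: the job done as asked, in the order asked, and still so for the second after the job is handed in, with the robot touching nothing.
It also fails if it takes over 67 s, if anything falls off the work surface, if the arm or the gripper's body presses on something with over 40 N, if the wrist force passes 120 N, or if a joint passes its speed limit or range.

## Working session

There is one attempt and no reset: what is moved stays moved. The work goes in short steps, Python scripts to look and compute and a shell command to move; the robot and the scene stay as the last step left them, time stands still between calls to the robot, and variables do not carry over. Pictures are saved under pics/ and viewed, at most 10 in all, crops included, and the job is handed in when it is done.

```bash
mkdir -p pics; ls; cat > h.py <<'E'
import numpy as np, cv2
from scipy.spatial.transform import Rotation as R
from plant import r
def snap(c,f):
    im=r.grab_frame(c); cv2.imwrite('pics/'+f,cv2.cvtColor(np.asarray(im),cv2.COLOR_RGB2BGR)); return im
def ray(c,u,v,P=None):
    P=P or r.camera_params(c); K=np.array(P['intrinsics']);T=np.array(P['T'])
    d=np.array([(u-K[0,2])/K[0,0],(v-K[1,2])/K[1,1]]); s=d.copy()
    for _ in range(20): s=d/(1+P['k1']*(s@s))
    return T[:3,3],T[:3,:3]@np.r_[s,1]
def atz(c,u,v,z,P=None):
    o,d=ray(c,u,v,P); return o+d*(z-o[2])/d[2]
def proj(c,p,P=None):
    P=P or r.camera_params(c); K=np.array(P['intrinsics']);T=np.array(P['T'])
    q=T[:3,:3].T@(np.array(p)-T[:3,3]); s=q[:2]/q[2]; s=s*(1+P['k1']*(s@s)); return K[:2,:2]@s+K[:2,2]
def rel(p,rotv=None):
    "shift (units of 40mm, tool axes) and turn (10deg) from the measured pose to p / rotv"
    s=r.observe(); M=R.from_rotvec(s['tcp_rot']); d=M.inv().apply(np.array(p)-s['tcp_pos'])/.04
    t=None if rotv is None else np.degrees((M.inv()*R.from_rotvec(rotv)).as_rotvec())/10
    return d.round(3), t
E
python3 - <<'E'
from h import *
np.set_printoptions(precision=4,suppress=True)
for c in('scene','top'):
    snap(c,c+'1.png')
    for q in('pin','block','bolt','lock_hole','bush','crank_grip','shaft_end','stand','drum','tin','owl'):
        print(c,q,[(np.round(d['at'],3).tolist(),round(d['score'],2),proj(c,d['at']).round().tolist()) for d in r.find_in(c,q)[:3]])
s=r.observe();print(s['time'],s['tcp_pos'],R.from_rotvec(s['tcp_rot']).as_matrix())
E
```

```text
pics
scene pin [([0.361, 0.35, 0.082], 0.91, [399.0, 254.0]), ([0.442, 0.304, 0.099], 0.67, [347.0, 248.0]), ([0.434, 0.404, 0.089], 0.66, [387.0, 289.0])]
scene block [([0.501, 0.317, 0.064], 0.61, [321.0, 279.0])]
scene bolt [([0.527, 0.308, 0.084], 0.59, [305.0, 273.0])]
scene lock_hole [([0.576, -0.081, 0.164], 0.68, [187.0, 136.0])]
scene bush []
scene crank_grip [([0.61, 0.107, 0.171], 0.71, [207.0, 184.0]), ([0.443, 0.303, 0.097], 0.19, [345.0, 248.0])]
scene shaft_end [([0.575, -0.084, 0.162], 0.77, [187.0, 136.0])]
scene stand [([0.575, -0.083, 0.157], 0.97, [188.0, 138.0])]
scene drum [([0.575, -0.086, 0.183], 0.89, [186.0, 126.0])]
scene tin []
scene owl [([0.674, 0.245, 0.066], 0.82, [210.0, 288.0]), ([0.577, -0.083, 0.16], 0.56, [187.0, 137.0])]
top pin [([0.36, 0.34, 0.1], 0.71, [186.0, 260.0]), ([0.436, 0.291, 0.109], 0.41, [207.0, 225.0]), ([0.654, 0.218, 0.094], 0.4, [239.0, 126.0])]
top block [([0.483, 0.295, 0.077], 0.75, [207.0, 204.0])]
top bolt [([0.66, 0.221, 0.09], 0.46, [238.0, 124.0])]
top lock_hole [([0.537, -0.118, 0.209], 0.9, [413.0, 168.0])]
top bush [([0.549, -0.004, 0.173], 0.54, [349.0, 166.0])]
top crank_grip [([0.603, 0.098, 0.171], 0.96, [297.0, 141.0])]
top shaft_end [([0.535, -0.112, 0.209], 0.84, [410.0, 169.0]), ([0.387, 0.145, 0.067], 0.33, [275.0, 244.0])]
top stand [([0.535, -0.116, 0.206], 0.71, [412.0, 170.0])]
top drum [([0.539, -0.148, 0.225], 0.92, [432.0, 166.0])]
top tin [([0.382, 0.146, 0.066], 0.9, [274.0, 246.0]), ([0.538, -0.115, 0.208], 0.67, [411.0, 168.0])]
top owl [([0.441, 0.289, 0.111], 0.6, [208.0, 223.0]), ([0.656, 0.22, 0.088], 0.59, [238.0, 126.0])]
1.2 [0.1546 0.5018 0.1974] [[-0.9557  0.2944  0.    ]
 [ 0.2944  0.9557  0.0001]
 [ 0.      0.0001 -1.    ]]
```

View pics/scene1.png

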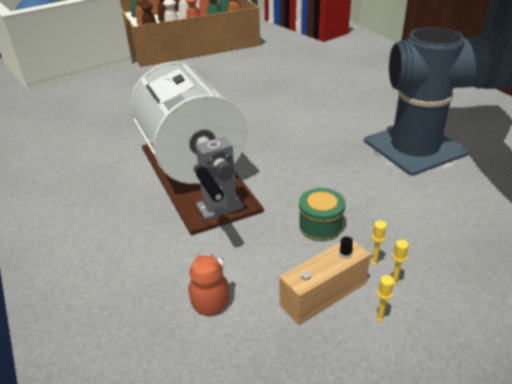

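View pics/top1.png

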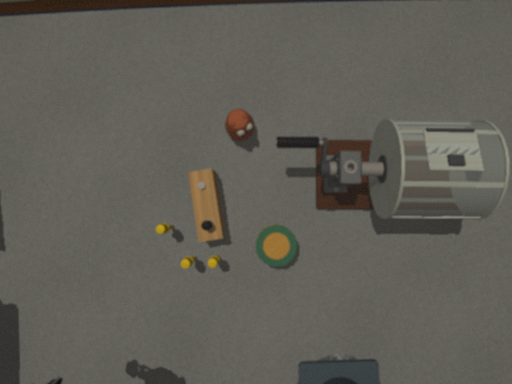

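The scene picture shows the black-headed pin at (346,246) and the bolt at (306,274) in the block, with yellow look-alikes at (379,230), (400,248) and (385,287). The top picture shows the knob at (208,225), the bolt at (201,185), the lock hole at (351,167), and the crank handle from (277,142) to (319,142), which leans to world +x.

```bash
python3 - <<'E'
from h import *
np.set_printoptions(precision=4,suppress=True)
im=cv2.imread('pics/top1.png')
t=cv2.resize(im[130:210,270:400],None,fx=6,fy=6,interpolation=cv2.INTER_CUBIC);cv2.imwrite('pics/c1.png',t)
T=lambda n,u,v,z:print(n,atz('top',u,v,z))
T('pin',208,225,.109);T('bolt',201,185,.08);T('hole',351,167,.175);T('y1',214,262,.1);T('y2',187,263,.1);T('y3',162,229,.1)
T('grip',298,142,.155);T('gripa',278,142,.155);T('gripb',318,142,.155)
T('shaft far',381,168,.15)
# triangulate scene+top
def tri(a,b):
    o1,d1=ray('scene',*a);o2,d2=ray('top',*b);d1/=np.linalg.norm(d1);d2/=np.linalg.norm(d2)
    s=np.linalg.lstsq(np.c_[d1,-d2],o2-o1,rcond=None)[0];p,q=o1+s[0]*d1,o2+s[1]*d2;return (p+q)/2,np.linalg.norm(p-q)
print('pin',tri((347,240),(208,225)),'hole',tri((215,145),(351,167)),'y1',tri((379,225),(214,262)))
P=r.camera_params('wrist');print(np.array(P['T']),P['intrinsics'],P['k1'])
E
```

```text
pin [0.4365 0.2893 0.109 ]
bolt [0.5255 0.3075 0.08  ]
hole [ 0.5466 -0.008   0.175 ]
y1 [0.3554 0.2794 0.1   ]
y2 [0.3547 0.3385 0.1   ]
y3 [0.43   0.3921 0.1   ]
grip [0.6033 0.0937 0.155 ]
gripa [0.6045 0.1348 0.155 ]
gripb [0.6022 0.0527 0.155 ]
shaft far [ 0.5454 -0.0764  0.15  ]
pin (array([0.4345, 0.2914, 0.1031]), np.float64(0.004156581912772444)) hole (array([ 0.5456, -0.0082,  0.1709]), np.float64(0.0031285210767341073)) y1 (array([0.3538, 0.2807, 0.095 ]), np.float64(0.0019697024136972018))
[[ 0.2936  0.9214  0.2546  0.0911]
 [ 0.9559 -0.283  -0.0781  0.5213]
 [ 0.0001  0.2663 -0.9639  0.3739]
 [ 0.      0.      0.      1.    ]] [[280.7152   0.     258.9478]
 [  0.     280.7152 195.1516]
 [  0.       0.       1.    ]] -0.007409516005250891
```

View pics/c1.png

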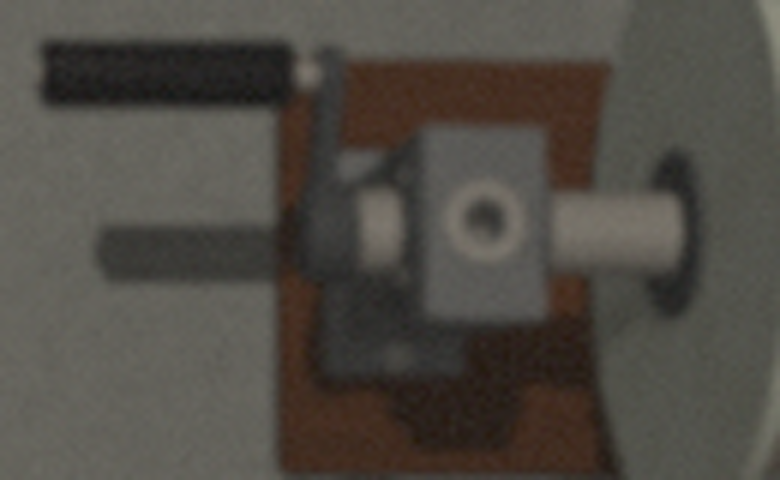

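The crop shows the bush and hole at (486,220), which is (351,166.7) in the full picture. The handle is parallel to the shaft, so the stand is yawed about 180°. Next I go above the pin, then turn the tool so the fingers close along world x.

```bash
python3 -m jog '[[[-0.92,-0.333,0.1],[0,0,0]],[[-0.92,-0.333,0.1],[0,0,0]],[[-0.92,-0.333,0.1],[0,0,0]],[[-0.92,-0.333,0.1],[0,0,0]],[[-0.92,-0.333,0.1],[0,0,0]],[[-0.92,-0.333,0.1],[0,0,0]],[[-0.92,-0.333,0.1],[0,0,0]],[[-0.92,-0.333,0.1],[0,0,0]],[[-0.92,-0.333,0.1],[0,0,0]]]' 50 40; python3 -m jog '[[[0,0,0],[0,0,0.93]],[[0,0,0],[0,0,0.93]],[[0,0,0],[0,0,0.93]],[[0,0,0],[0,0,0.93]],[[0,0,0],[0,0,0.93]],[[0,0,0],[0,0,0.93]],[[0,0,0],[0,0,0.93]],[[0,0,0],[0,0,0.94]],[[0,0,0],[0,0,0]]]'
python3 - <<'E'
from h import *
np.set_printoptions(precision=4,suppress=True)
P=r.camera_params('wrist');snap('wrist','w1.png')
s=r.observe();print(s['time'],s['tcp_pos'],s['qpos'],R.from_rotvec(s['tcp_rot']).as_matrix())
for q in('pin','bolt'):print(q,[(np.round(d['at'],3).tolist(),round(d['score'],2),proj('wrist',d['at'],P).round().tolist()) for d in r.find_in('wrist',q)[:4]])
print(proj('wrist',[.4365,.2893,.109],P))
E
```

```text
time: 2.33
tcp_pos: [0.4368, 0.2888, 0.1614]
tcp_rot: [0.468, 3.106, 0.0]
contact_force: [-0.1, 0.8, -0.2]
grip_width: 0.0499
grasp_force: 0.0
time: 3.45
tcp_pos: [0.4358, 0.2897, 0.1614]
tcp_rot: [-2.251, -2.192, -0.0]
contact_force: [-0.5, 0.4, -0.3]
grip_width: 0.0499
grasp_force: 0.0
3.5 [0.4358 0.2897 0.1614] [0.4584 0.038  0.0173 1.5502 0.     2.0547] [[ 0.0255  0.9997 -0.0001]
 [ 0.9997 -0.0255 -0.    ]
 [-0.     -0.0001 -1.    ]]
pin [([0.43, 0.395, 0.096], 0.89, [246.0, 68.0]), ([0.357, 0.346, 0.103], 0.86, [160.0, 134.0]), ([0.437, 0.301, 0.11], 0.85, [259.0, 187.0]), ([0.358, 0.292, 0.1], 0.74, [170.0, 196.0])]
bolt [([0.524, 0.309, 0.081], 0.6, [353.0, 169.0])]
[258.6302 200.0075]
```

View pics/w1.png

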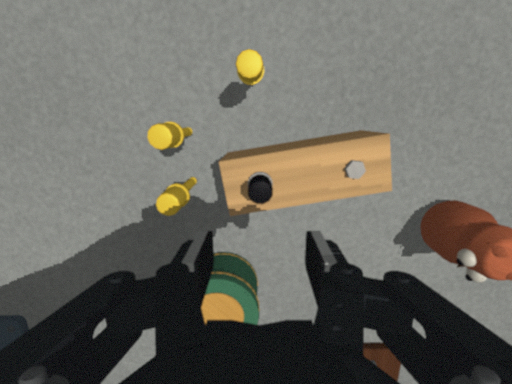

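The wrist picture shows the black knob at (260,189) with its collar just above, the bolt at (355,169), and yellow look-alikes to the left and above. The pin is slightly further in +y than I had it.

```bash
python3 - <<'E'
from h import *
np.set_printoptions(precision=4,suppress=True)
im=cv2.imread('pics/w1.png');c=im[170:210,245:275];m=(c.max(2)<45);v,u=np.nonzero(m);print(u.mean()+245,v.mean()+170,u.min()+245,u.max()+245,v.min()+170,v.max()+170)
for z in(.109,.095):print(atz('wrist',260,190,z))
print(atz('wrist',260,178,.085), atz('top',208,225,.095),np.array(r.camera_params('top')['T'])[:3,3])
print(atz('wrist',355,169,.0815),atz('top',201,185,.0815))
E
```

```text
259.2890792291221 189.05781584582442 249 270 176 202
[0.4379 0.2981 0.109 ]
[0.4378 0.2945 0.095 ]
[0.4381 0.3033 0.085 ] [0.4359 0.2914 0.095 ] [0.4733 0.1724 0.8919]
[0.5261 0.3088 0.0815] [0.5254 0.3073 0.0815]
```

Fusing both views puts the pin axis at about (0.437, 0.2945), which agrees with the 90 mm spacing from the bolt. I descend and grip there.

```bash
python3 -m jog '[[[0.12,0.03,0.5],[0,0,0]],[[0,0,0.6],[0,0,0]],[[0,0,0.6],[0,0,0]],[[0,0,0.32],[0,0,0]],[[0,0,0],[0,0,0]]]' ; python3 -m jog '[[[0,0,0],[0,0,0]],[[0,0,0],[0,0,0]],[[0,0,0],[0,0,0]],[[0,0,0],[0,0,0]]]' 0 60;python3 -m jog '[[[0,0,-0.4],[0,0,0]],[[0,0,-0.8],[0,0,0]],[[0,0,-0.8],[0,0,0]],[[0,0,-1],[0,0,0]],[[0,0,-1],[0,0,0]],[[0,0,-0.7],[0,0,0]],[[0,0,0],[0,0,0]]]'
python3 - <<'E'
from h import *
s=r.observe();print(s['qpos'],s['wrist_torque'])
print(rel([.547,-.008,.278]))
E
```

```text
time: 4.22
tcp_pos: [0.4363, 0.294, 0.0796]
tcp_rot: [-2.251, -2.19, 0.004]
contact_force: [-0.6, 0.6, 0.5]
grip_width: 0.0501
grasp_force: 0.0
time: 4.72
tcp_pos: [0.4374, 0.2946, 0.0811]
tcp_rot: [2.252, 2.19, 0.001]
contact_force: [-0.6, -0.5, -0.1]
grip_width: -0.0001
grasp_force: 0.0
time: 5.6
tcp_pos: [0.4386, 0.2952, 0.2729]
tcp_rot: [2.251, 2.188, 0.011]
contact_force: [0.5, -0.1, -0.3]
grip_width: -0.0001
grasp_force: 0.0
[ 4.65503006e-01  8.30736271e-02  2.88088975e-01  1.76832852e+00
 -1.83989655e-05  2.06451413e+00] [0.00906464 0.00091506 0.00442379]
(array([-7.5  ,  2.923, -0.135]), None)
```

The fingers closed on nothing, so I look before moving again.

```bash
python3 - <<'E'
from h import *
P=r.camera_params('wrist');a=snap('wrist','w2.png');b=snap('scene','s2.png')
c=cv2.resize(b[200:340,270:430],(512,448));cv2.imwrite('pics/m2.png',cv2.cvtColor(np.vstack([cv2.resize(a,(512,384))[:150+0],c]),cv2.COLOR_RGB2BGR))
for q in ('wrist','scene'):print([(np.round(d['at'],3).tolist(),round(d['score'],2),proj(q,d['at']).round().tolist()) for d in r.find_in(q,'pin')[:5]])
E
```

```text
[([0.359, 0.346, 0.102], 0.68, [192.0, 133.0]), ([0.428, 0.398, 0.097], 0.68, [248.0, 85.0]), ([0.355, 0.292, 0.1], 0.62, [193.0, 177.0]), ([0.439, 0.305, 0.11], 0.57, [260.0, 166.0])]
[([0.36, 0.35, 0.081], 0.97, [400.0, 255.0]), ([0.364, 0.29, 0.082], 0.72, [376.0, 235.0]), ([0.443, 0.305, 0.099], 0.7, [346.0, 248.0]), ([0.435, 0.404, 0.085], 0.68, [386.0, 290.0]), ([0.501, 0.317, 0.067], 0.42, [320.0, 278.0])]
```

View pics/m2.png

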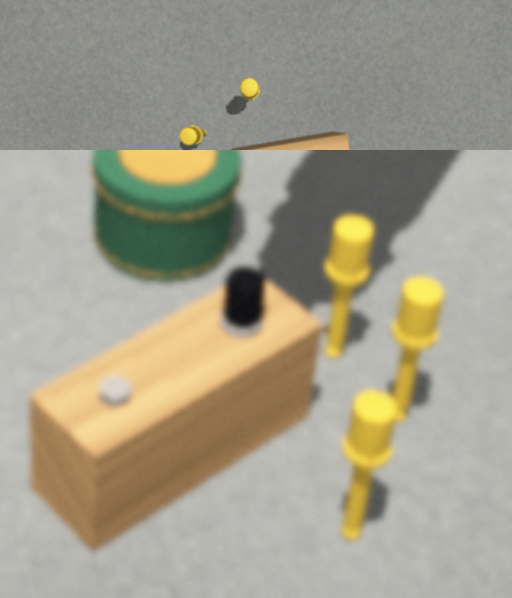

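View pics/w2.png

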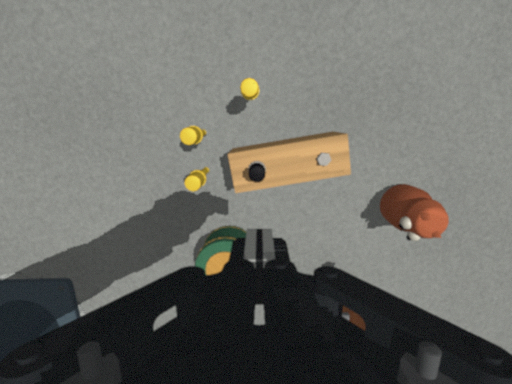

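The pin still stands untouched in the block, with its knob at (257,172) in the wrist view. The fingertips show at about (259,243). I check the calibration against the fingertips.

```bash
python3 - <<'E'
from h import *
np.set_printoptions(precision=4,suppress=True)
s=r.observe();p=s['tcp_pos'];print(p,'tcp px',proj('wrist',p),proj('wrist',np.array(p)+[0,0,.019]))
for z in(.109,.095):print(atz('wrist',257,174,z))
print('bolt',atz('wrist',323,160,.0815))
for c in('top','scene'):
    P=r.camera_params(c);print(c,proj(c,p),np.array(P['T'])[:3,3])
snap('top','t2.png')
def tri(a,b):
    o1,d1=ray(*a);o2,d2=ray(*b);d1/=np.linalg.norm(d1);d2/=np.linalg.norm(d2)
    q=np.linalg.lstsq(np.c_[d1,-d2],o2-o1,rcond=None)[0];x,y=o1+q[0]*d1,o2+q[1]*d2;return (x+y)/2,np.linalg.norm(x-y)
S=('scene',346,242)
print('sc-wr',tri(S,('wrist',257,174)),'sc-top',tri(S,('top',208,225)))
E
```

```text
[0.4366 0.2941 0.2672] tcp px [257.4235 221.689 ] [257.1792 232.9557]
[0.4349 0.2953 0.109 ]
[0.4346 0.2925 0.095 ]
bolt [0.5203 0.306  0.0815]
top [191.68   229.7295] [0.4733 0.1724 0.8919]
scene [354.4844 161.5326] [0.8438 0.7846 0.6791]
sc-wr (array([0.4347, 0.2932, 0.0999]), np.float64(0.0005873922393931234)) sc-top (array([0.4351, 0.2915, 0.0988]), np.float64(0.0022590247744489547))
```

The closed fingertips look about 35 mm short of the reported TCP in the wrist view. I check that against the fixed cameras.

```bash
python3 - <<'E'
from h import *
s=r.observe();p=np.array(s['tcp_pos']);print(p)
s2=cv2.imread('pics/s2.png');t2=cv2.imread('pics/t2.png')
for im,c in((s2,'scene'),(t2,'top')):
    for h in(0,.04):
        u=proj(c,p+[0,0,h]);cv2.circle(im,tuple(int(x*16) for x in u),24,(0,0,255) if h==0 else (0,255,0),1,cv2.LINE_AA,4)
a=cv2.resize(s2[60:260,280:440],(480,600),interpolation=2);b=cv2.resize(t2[190:270,150:230],(320,320),interpolation=2)
b=np.vstack([b,np.zeros((280,320,3),np.uint8)]);cv2.imwrite('pics/m3.png',np.hstack([a,b]))
E
```

```text
[0.43644542 0.29406503 0.26702496]
```

View pics/m3.png

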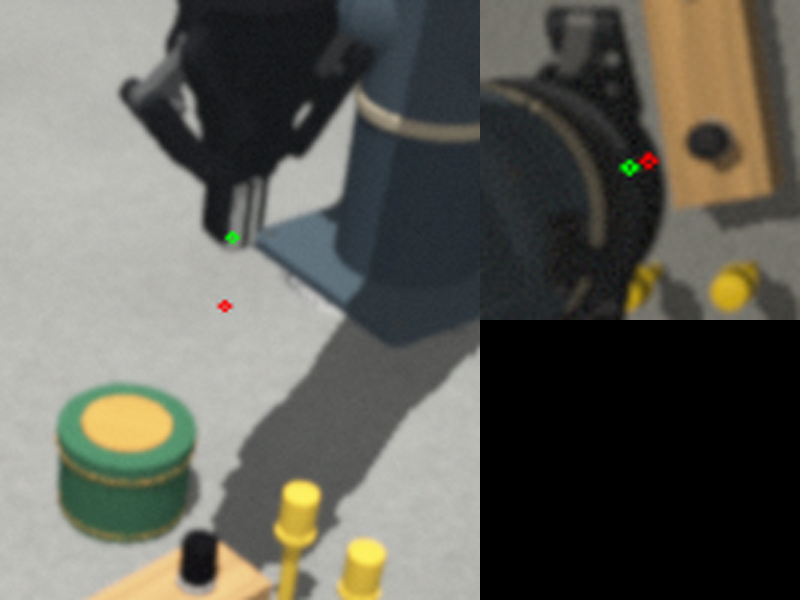

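In the scene crop, the real fingertips sit at about the green mark, 36–38 mm above the reported TCP (red). The offset is along the tool only, with no sideways error. I take the true tip as TCP + 36 mm and go down again in stages, watching the force.

```bash
python3 -m jog '[[[0,0,0.8],[0,0,0]],[[0,0,1],[0,0,0]],[[0,0,1],[0,0,0]],[[0,0,1],[0,0,0]],[[0,0,0.9],[0,0,0]],[[0,0,0.3],[0,0,0]],[[0,0,0.2],[0,0,0]],[[0,0,0],[0,0,0]]]' 50 60; python3 -m jog '[[[0,0,0.15],[0,0,0]],[[0,0,0.15],[0,0,0]],[[0,0,0],[0,0,0]]]'; python3 -m jog '[[[0,0,0],[0,0,0]],[[0,0,0],[0,0,0]],[[0,0,0],[0,0,0]],[[0,0,0],[0,0,0]]]' 0 60
```

```text
time: 6.85
tcp_pos: [0.4375, 0.2946, 0.0612]
tcp_rot: [2.252, 2.19, 0.001]
contact_force: [0.5, -0.0, 1.3]
grip_width: 0.0503
grasp_force: 0.0
time: 7.22
tcp_pos: [0.4368, 0.2943, 0.0482]
tcp_rot: [-2.252, -2.19, 0.001]
contact_force: [-0.5, 0.2, 0.4]
grip_width: 0.0499
grasp_force: 0.0
time: 7.72
tcp_pos: [0.4374, 0.2946, 0.049]
tcp_rot: [2.252, 2.19, 0.001]
contact_force: [-0.1, -0.1, 2.0]
grip_width: 0.02
grasp_force: 58.6
```

```bash
python3 -m jog '[[[0,0,-0.2],[0,0,0]],[[0,0,-0.6],[0,0,0]],[[0,0,-0.8],[0,0,0]],[[0,0,-0.9],[0,0,0]],[[0,0,-0.9],[0,0,0]],[[0,0,-0.9],[0,0,0]],[[0,0,-0.7],[0,0,0]],[[0,0,0],[0,0,0]]]'
python3 - <<'E'
from h import *
s=r.observe();p=np.array(s['tcp_pos']);print(p,s['grip_width'],s['grasp_force'])
P=r.camera_params('wrist');snap('wrist','w4.png');snap('scene','s4.png')
a=cv2.imread('pics/w4.png');b=cv2.imread('pics/s4.png')
for im,c in((a,'wrist'),(b,'scene')):
    for z in(.0265,-.0415):
        u=proj(c,p+[0,0,z],P if c=='wrist' else None);print(c,u);cv2.circle(im,tuple(int(x*16) for x in u),24,(0,0,255),1,cv2.LINE_AA,4)
    print([(np.round(np.array(d['at'])-p,3).tolist(),round(d['score'],2)) for d in r.find_in(c,'pin_tip')[:2]])
a=cv2.resize(a[100:300,180:340],(400,500),interpolation=2);b=cv2.resize(b[100:300,280:440],(400,500),interpolation=2)
cv2.imwrite('pics/m4.png',np.hstack([a,b]))
E
```

```text
time: 8.72
tcp_pos: [0.4385, 0.2951, 0.2516]
tcp_rot: [2.251, 2.189, 0.009]
contact_force: [-0.2, -0.4, -0.6]
grip_width: 0.0203
grasp_force: 59.1
[0.43847963 0.29512601 0.25162818] 0.020309409648071992 59.12237763404846
wrist [257.44867519 237.89667949]
wrist [257.49642031 203.5129318 ]
[([-0.079, 0.053, -0.15], 0.93), ([-0.081, -0.01, -0.151], 0.92)]
scene [354.50929803 156.10385328]
scene [350.57108298 192.3583202 ]
[([-0.0, 0.006, 0.026], 0.92), ([-0.08, -0.006, -0.171], 0.86)]
```

View pics/m4.png

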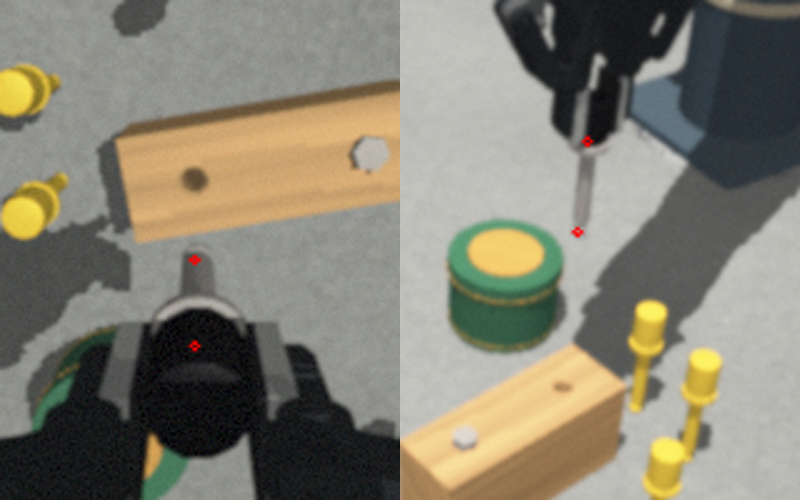

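The left half shows the pin gripped upright, its tip near (258,199), where the projection put it (red). The right half agrees, and the block hole is empty with the bolt still in place. I carry the pin to a hover just past the lock hole and measure the bush with the wrist camera.

```bash
python3 -m jog '[[[-0.4,0.146,0],[0,0,0]],[[-0.9,0.326,0],[0,0,0]],[[-0.9,0.326,0],[0,0,0]],[[-0.9,0.326,0],[0,0,0]],[[-0.9,0.326,0],[0,0,0]],[[-0.9,0.326,0],[0,0,0]],[[-0.9,0.326,0],[0,0,0]],[[-0.9,0.326,0],[0,0,0]],[[-0.9,0.326,0],[0,0,0]],[[-0.5,0.18,0],[0,0,0]],[[-0.05,0,0],[0,0,0]],[[0,0,0],[0,0,0]]]'
python3 - <<'E'
from h import *
np.set_printoptions(precision=4,suppress=True)
s=r.observe();p=np.array(s['tcp_pos']);print(s['time'],p,s['qpos'],s['grip_width'])
P=r.camera_params('wrist');snap('wrist','w5.png')
for q in('bush','lock_hole','crank_grip','pin_tip'):print(q,[(np.round(d['at'],3).tolist(),round(d['score'],2),proj('wrist',d['at'],P).round().tolist()) for d in r.find_in('wrist',q)[:2]])
a=cv2.imread('pics/w5.png');print(proj('wrist',p+[0,0,-.0415],P),proj('wrist',[.547,-.008,.175],P))
cv2.imwrite('pics/m5.png',cv2.resize(a[0:240,120:440],(800,600),interpolation=2))
E
```

```text
time: 10.42
tcp_pos: [0.5448, -0.0341, 0.2485]
tcp_rot: [-2.251, -2.189, -0.0]
contact_force: [-0.3, 0.1, -0.5]
grip_width: 0.0202
grasp_force: 59.1
10.425 [ 0.5448 -0.0341  0.2485] [-0.1858  0.1241  0.2829  1.7304  0.0007  1.4129] 0.02024685278295174
bush [([0.546, -0.006, 0.174], 0.61, [259.0, 163.0])]
lock_hole [([0.555, -0.043, 0.163], 0.68, [269.0, 198.0])]
crank_grip [([0.6, 0.088, 0.17], 0.79, [322.0, 47.0])]
pin_tip [([0.542, -0.028, 0.31], 0.61, [250.0, 257.0]), ([0.552, -0.042, 0.162], 0.57, [265.0, 198.0])]
[257.7479 203.4729] [259.62   165.1407]
```

View pics/m5.png

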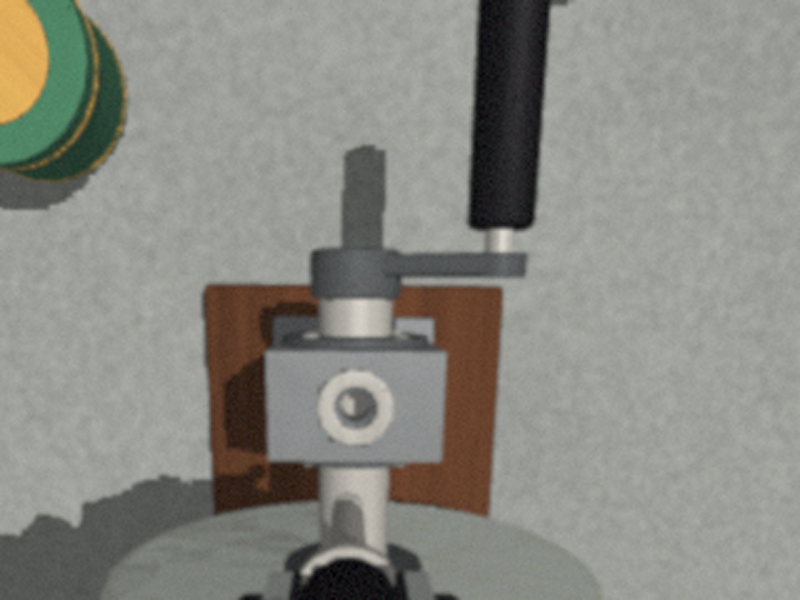

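The picture shows the bush centre at crop (355,407), pixel (262,162.8). The pin shank's visible end is at (348,490), pixel (259.2,196), and the handle's inner end at (502,225), pixel (321,90).

```bash
python3 - <<'E'
from h import *
np.set_printoptions(precision=4,suppress=True)
s=r.observe();p=np.array(s['tcp_pos'])
h=atz('wrist',262,162.8,.175);e=atz('wrist',259.2,196,p[2]-.0415+.002)-[0,.005,0]
print(p,'hole',h,'tip',e, 'top hole',atz('top',351,166.7,.175))
print('move', R.from_rotvec(s['tcp_rot']).inv().apply(np.r_[(h-e)[:2],0])/.04)
# handle end (inner) at crop (502,225), outer visible (515,0)
for z in(.14,.15,.16,.17):print(z,atz('wrist',120+502/2.5,90,z),atz('wrist',120+515/2.5,0,z),atz('top',298,142,z))
print('bearing corners',[atz('wrist',120+u/2.5,v/2.5,.173) for u,v in((267,350),(441,350),(268,460),(443,460))])
E
```

```text
[ 0.5451 -0.0337  0.2489] hole [ 0.5496 -0.0057  0.175 ] tip [ 0.5465 -0.032   0.2094] top hole [ 0.5472 -0.008   0.175 ]
move [0.6575 0.0596 0.0001]
0.14 [0.6077 0.0574 0.14  ] [0.61   0.1327 0.14  ] [0.606  0.0921 0.14  ]
0.15 [0.6056 0.0566 0.15  ] [0.6078 0.1293 0.15  ] [0.6042 0.0932 0.15  ]
0.16 [0.6035 0.0558 0.16  ] [0.6056 0.1258 0.16  ] [0.6025 0.0943 0.16  ]
0.17 [0.6014 0.0549 0.17  ] [0.6034 0.1223 0.17  ] [0.6007 0.0953 0.17  ]
bearing corners [array([0.5189, 0.0151, 0.173 ]), array([0.5805, 0.0135, 0.173 ]), array([ 0.517 , -0.0249,  0.173 ]), array([ 0.5816, -0.0265,  0.173 ])]
```

```bash
python3 -m jog '[[[0.33,0.03,0],[0,0,0]],[[0.33,0.03,0],[0,0,0]],[[0,0,0.4],[0,0,0]],[[0,0,0.35],[0,0,0]],[[0,0,0],[0,0,0]]]'; python3 -m jog '[[[0,0,0.08],[0,0,0]],[[0,0,0.08],[0,0,0]],[[0,0,0],[0,0,0]]]'
python3 - <<'E'
from h import *
s=r.observe();p=np.array(s['tcp_pos']);print(p,s['contact_force'],s['wrist_torque'])
E
```

```text
time: 11.3
tcp_pos: [0.5474, -0.0078, 0.2168]
tcp_rot: [-2.25, -2.188, 0.003]
contact_force: [0.7, -0.4, -0.1]
grip_width: 0.0202
grasp_force: 59.1
time: 11.68
tcp_pos: [0.5484, -0.0084, 0.2123]
tcp_rot: [-2.253, -2.19, -0.001]
contact_force: [0.0, 0.4, -0.3]
grip_width: 0.0203
grasp_force: 59.1
[ 0.54840571 -0.00843115  0.21227886] [ 0.03923929  0.39157065 -0.3349393 ] [ 0.03580519  0.04459646 -0.03514707]
```

The tip is about 4 mm below the mouth with no force, so it is in the hole. I continue gently.

```bash
python3 -m jog '[[[0,0,0.08],[0,0,0]],[[0,0,0.08],[0,0,0]],[[0,0,0],[0,0,0]]]'; python3 -m jog '[[[0,0,0.05],[0,0,0]],[[0,0,0.05],[0,0,0]],[[0,0,0],[0,0,0]]]'
```

```text
time: 12.05
tcp_pos: [0.5482, -0.0084, 0.2053]
tcp_rot: [-2.252, -2.189, 0.0]
contact_force: [0.4, 1.2, -1.2]
grip_width: 0.0203
grasp_force: 59.1
time: 12.42
tcp_pos: [0.5483, -0.0084, 0.2015]
tcp_rot: [-2.252, -2.19, 0.0]
contact_force: [-0.2, 0.4, -1.1]
grip_width: 0.0201
grasp_force: 59.1
```

```bash
python3 -m jog '[[[0,0,0],[0,0,0]],[[0,0,0],[0,0,0]],[[0,0,0],[0,0,0]],[[0,0,-0.2],[0,0,0]],[[0,0,-0.6],[0,0,0]],[[0,0,-0.6],[0,0,0]],[[0,0,0],[0,0,0]]]' 60 60; python3 -m jog '[[[0.4,0.2,0],[0,0,0]],[[0.9,0.433,0],[0,0,0]],[[0.9,0.433,0],[0,0,0]],[[0.5,0.23,0],[0,0,0]],[[0,0,0],[0,0,0]]]'
python3 - <<'E'
from h import *
np.set_printoptions(precision=4,suppress=True)
snap('scene','s6.png');snap('top','t6.png')
for c in('scene','top'):
  for q in('pin','crank_grip'):print(c,q,[(np.round(d['at'],3).tolist(),round(d['score'],2),proj(c,d['at']).round().tolist()) for d in r.find_in(c,q)[:5]])
print(r.observe()['qpos'],rel([.603,.098,.098]))
E
```

```text
time: 13.3
tcp_pos: [0.5498, -0.0087, 0.2608]
tcp_rot: [2.25, 2.187, 0.005]
contact_force: [0.6, -0.1, 0.3]
grip_width: 0.06
grasp_force: 0.0
time: 13.92
tcp_pos: [0.6031, 0.1005, 0.2553]
tcp_rot: [-2.247, -2.192, 0.004]
contact_force: [-0.4, 0.3, 0.2]
grip_width: 0.0601
grasp_force: 0.0
scene pin [([0.363, 0.289, 0.084], 0.91, [377.0, 234.0]), ([0.434, 0.402, 0.088], 0.89, [386.0, 288.0]), ([0.554, 0.0, 0.235], 0.8, [209.0, 119.0]), ([0.36, 0.347, 0.082], 0.69, [399.0, 253.0]), ([0.579, -0.081, 0.147], 0.17, [187.0, 143.0])]
scene crank_grip [([0.609, 0.108, 0.168], 0.72, [208.0, 185.0])]
top pin [([0.356, 0.284, 0.1], 0.57, [212.0, 262.0])]
top crank_grip [([0.6, 0.116, 0.172], 0.81, [288.0, 142.0])]
[ 0.0504  0.3115  0.5214  1.7807 -0.0001  1.6505] (array([ 0.017, -0.   ,  3.998]), None)
```

The pin stands in the lock hole, with its head found at z ≈ 0.235. Next I descend onto the handle and close gently.

```bash
python3 -m jog '[[[0,0,0.7],[0,0,0]],[[0,0,0.9],[0,0,0]],[[0,0,0.9],[0,0,0]],[[0,0,0.8],[0,0,0]],[[0,0,0.5],[0,0,0]],[[0,0,0.1],[0,0,0]],[[0,0,0],[0,0,0]]]' 60 25; python3 -m jog '[[[0,0,0],[0,0,0]],[[0,0,0],[0,0,0]],[[0,0,0],[0,0,0]],[[0,0,0],[0,0,0]]]' 0 25
python3 - <<'E'
from h import *
s=r.observe();print(s['tcp_pos'],s['contact_force'],s['grip_width'],s['joint_efforts'])
E
```

```text
time: 15.1
tcp_pos: [0.6034, 0.0977, 0.1025]
tcp_rot: [2.253, 2.189, 0.001]
contact_force: [0.8, -0.7, 0.1]
grip_width: 0.06
grasp_force: 0.0
time: 15.6
tcp_pos: [0.6031, 0.0981, 0.1021]
tcp_rot: [-2.253, -2.19, 0.0]
contact_force: [-2.5, 0.6, 0.8]
grip_width: 0.0228
grasp_force: 25.0
[0.60309792 0.09809041 0.10213982] [-2.46283682  0.58191083  0.77878897] 0.022825515215449503 [-1.28012834e-02 -4.20139396e+01  3.24863505e+01 -7.43000787e-01
  2.73436611e-02 -5.19641850e-02]
```

The handle is gripped, and its position matches a 55 mm circle with φ ≈ 71° from vertical on the +x side. I print a row table for turning it over the top.

```bash
cat > c.py <<'E'
# check: tangential etc. force; exit 1 if turning is resisted
import sys
from h import *
f=np.mean([r.observe()['contact_force'] for _ in range(5)],0);s=r.observe();p=s['tcp_pos']
phi=np.arctan2(p[0]-.551,p[2]-.084);ft=f[0]*np.cos(phi)-f[2]*np.sin(phi);fr=f[0]*np.sin(phi)+f[2]*np.cos(phi)
print('CHK t%.2f phi %.3f rad r %.1f Ft %.1f Fr %.1f grip %.1f mm'%(s['time'],phi,1e3*np.hypot(p[0]-.551,p[2]-.084),ft,fr,1e3*s['grip_width']))
sys.exit(ft>5)
E
python3 - <<'E'
import numpy as np
def tab(phis):
    for a,b in zip(phis[:-1],phis[1:]): print('%.2f->%.2f'%(a,b),'[0,%.3f,%.3f]'%(1.375*(np.sin(b)-np.sin(a)),-1.375*(np.cos(b)-np.cos(a))))
tab(np.round(np.r_[1.24,np.arange(1.18,.81,-.06)],3));tab(np.arange(.82,-1.2,-.12))
E
```

```text
1.24->1.18 [0,-0.029,-0.077]
1.18->1.12 [0,-0.034,-0.075]
1.12->1.06 [0,-0.038,-0.073]
1.06->1.00 [0,-0.042,-0.071]
1.00->0.94 [0,-0.047,-0.068]
0.94->0.88 [0,-0.051,-0.065]
0.88->0.82 [0,-0.054,-0.062]
0.82->0.70 [0,-0.120,-0.114]
0.70->0.58 [0,-0.132,-0.098]
0.58->0.46 [0,-0.143,-0.082]
0.46->0.34 [0,-0.152,-0.064]
0.34->0.22 [0,-0.158,-0.046]
0.22->0.10 [0,-0.163,-0.026]
0.10->-0.02 [0,-0.165,-0.007]
-0.02->-0.14 [0,-0.164,0.013]
-0.14->-0.26 [0,-0.162,0.033]
-0.26->-0.38 [0,-0.157,0.052]
-0.38->-0.50 [0,-0.149,0.070]
-0.50->-0.62 [0,-0.140,0.088]
-0.62->-0.74 [0,-0.128,0.104]
-0.74->-0.86 [0,-0.115,0.118]
-0.86->-0.98 [0,-0.100,0.131]
-0.98->-1.10 [0,-0.083,0.142]
```

```bash
python3 -m jog '[[[0,-0.029,-0.077],[0,0,0]],[[0,-0.034,-0.075],[0,0,0]],[[0,-0.038,-0.073],[0,0,0]],[[0,-0.042,-0.071],[0,0,0]]]' >/dev/null; python3 c.py && python3 -m jog '[[[0,-0.047,-0.068],[0,0,0]],[[0,-0.051,-0.065],[0,0,0]],[[0,-0.027,-0.031],[0,0,0]],[[0,-0.027,-0.031],[0,0,0]]]' >/dev/null; python3 c.py
```

```text
CHK t16.10 phi 1.002 rad r 54.7 Ft 1.9 Fr -2.8 grip 23.1 mm
CHK t16.10 phi 1.002 rad r 54.7 Ft 1.9 Fr -2.8 grip 23.1 mmFalse
False
```

```bash
sed -i 's/sys.exit(ft>5)/sys.exit(int(ft>5))/' c.py
python3 -m jog '[[[0,-0.047,-0.068],[0,0,0]],[[0,-0.051,-0.065],[0,0,0]],[[0,-0.027,-0.031],[0,0,0]],[[0,-0.027,-0.031],[0,0,0]]]' >/dev/null; python3 c.py && python3 -m jog '[[[0,-0.03,-0.029],[0,0,0]],[[0,-0.03,-0.029],[0,0,0]],[[0,-0.03,-0.028],[0,0,0]],[[0,-0.03,-0.028],[0,0,0]]]' >/dev/null && python3 c.py && python3 -m jog '[[[0,-0.033,-0.025],[0,0,0]],[[0,-0.033,-0.025],[0,0,0]],[[0,-0.033,-0.024],[0,0,0]],[[0,-0.033,-0.024],[0,0,0]]]' >/dev/null && python3 c.py
```

```text
CHK t16.60 phi 0.821 rad r 54.4 Ft 2.0 Fr -3.9 grip 23.5 mm
CHK t17.10 phi 0.700 rad r 54.2 Ft 2.0 Fr -8.1 grip 23.1 mm
CHK t17.60 phi 0.579 rad r 54.0 Ft 1.9 Fr -10.3 grip 23.3 mm
```

The radial force is growing, so my circle is 1–2 mm high. I lower it a little as I go.

```bash
python3 -m jog '[[[0,-0.036,-0.008],[0,0,0]],[[0,-0.036,-0.008],[0,0,0]],[[0,-0.036,-0.008],[0,0,0]],[[0,-0.036,-0.008],[0,0,0]]]' >/dev/null; python3 c.py && python3 -m jog '[[[0,-0.038,-0.016],[0,0,0]],[[0,-0.038,-0.016],[0,0,0]],[[0,-0.038,-0.016],[0,0,0]],[[0,-0.038,-0.016],[0,0,0]]]' >/dev/null && python3 c.py
```

```text
CHK t18.10 phi 0.486 rad r 54.0 Ft 2.5 Fr -7.1 grip 23.2 mm
CHK t18.60 phi 0.362 rad r 53.8 Ft 1.9 Fr -7.2 grip 23.3 mm
```

```bash
python3 -m jog '[[[0,-0.04,-0.006],[0,0,0]],[[0,-0.04,-0.006],[0,0,0]],[[0,-0.04,-0.006],[0,0,0]],[[0,-0.04,-0.006],[0,0,0]]]' >/dev/null; python3 c.py && python3 -m jog '[[[0,-0.041,-0.007],[0,0,0]],[[0,-0.041,-0.007],[0,0,0]],[[0,-0.041,-0.006],[0,0,0]],[[0,-0.041,-0.006],[0,0,0]]]' >/dev/null && python3 c.py && python3 -m jog '[[[0,-0.041,-0.002],[0,0,0]],[[0,-0.041,-0.002],[0,0,0]],[[0,-0.041,-0.001],[0,0,0]],[[0,-0.041,-0.001],[0,0,0]]]' >/dev/null && python3 c.py
```

```text
CHK t19.10 phi 0.248 rad r 53.6 Ft 2.2 Fr -2.0 grip 23.3 mm
CHK t19.60 phi 0.123 rad r 53.4 Ft 2.1 Fr -0.2 grip 23.4 mm
CHK t20.10 phi 0.001 rad r 53.3 Ft 2.0 Fr -1.2 grip 22.9 mm
```

```bash
python3 -m jog '[[[0,-0.041,0.003],[0,0,0]],[[0,-0.041,0.003],[0,0,0]],[[0,-0.041,0.004],[0,0,0]],[[0,-0.041,0.004],[0,0,0]]]' >/dev/null; python3 c.py && python3 -m jog '[[[0,-0.04,0.008],[0,0,0]],[[0,-0.04,0.008],[0,0,0]],[[0,-0.04,0.009],[0,0,0]],[[0,-0.04,0.009],[0,0,0]]]' >/dev/null && python3 c.py && python3 -m jog '[[[0,-0.039,0.013],[0,0,0]],[[0,-0.039,0.013],[0,0,0]],[[0,-0.039,0.013],[0,0,0]],[[0,-0.039,0.013],[0,0,0]]]' >/dev/null && python3 c.py
```

```text
CHK t20.60 phi -0.120 rad r 53.2 Ft 3.2 Fr -1.5 grip 23.2 mm
CHK t21.10 phi -0.241 rad r 53.1 Ft 2.4 Fr -0.8 grip 22.8 mm
CHK t21.60 phi -0.362 rad r 53.0 Ft 1.5 Fr -1.3 grip 23.7 mm
```

```bash
cat > pz.py <<'E'
from h import *
r.grab_frame('scene');print('PIN',[np.round(d['at'],3).tolist() for d in r.find_in('scene','pin') if abs(d['at'][1])<.05])
E
python3 pz.py; python3 -m jog '[[[0,-0.037,0.017],[0,0,0]],[[0,-0.037,0.017],[0,0,0]],[[0,-0.037,0.018],[0,0,0]],[[0,-0.037,0.018],[0,0,0]]]' >/dev/null; python3 c.py && python3 -m jog '[[[0,-0.035,0.022],[0,0,0]],[[0,-0.035,0.022],[0,0,0]],[[0,-0.035,0.022],[0,0,0]],[[0,-0.035,0.022],[0,0,0]]]' >/dev/null && python3 c.py && python3 -m jog '[[[0,-0.032,0.026],[0,0,0]],[[0,-0.032,0.026],[0,0,0]],[[0,-0.032,0.026],[0,0,0]],[[0,-0.032,0.026],[0,0,0]]]' >/dev/null && python3 c.py; python3 pz.py
```

```text
PIN [[0.56, 0.003, 0.245]]
CHK t22.20 phi -0.484 rad r 53.0 Ft 2.0 Fr -1.5 grip 23.2 mm
CHK t22.70 phi -0.607 rad r 52.9 Ft 2.1 Fr -1.4 grip 23.0 mm
CHK t23.20 phi -0.730 rad r 53.0 Ft 2.7 Fr -0.1 grip 23.3 mm
PIN [[0.554, 0.0, 0.237]]
```

```bash
python3 -m jog '[[[0,-0.029,0.029],[0,0,0]],[[0,-0.029,0.029],[0,0,0]],[[0,-0.029,0.03],[0,0,0]],[[0,-0.029,0.03],[0,0,0]]]' >/dev/null; python3 c.py && python3 -m jog '[[[0,-0.025,0.033],[0,0,0]],[[0,-0.025,0.033],[0,0,0]],[[0,-0.025,0.033],[0,0,0]],[[0,-0.025,0.033],[0,0,0]]]' >/dev/null && python3 c.py && python3 -m jog '[[[0,-0.021,0.035],[0,0,0]],[[0,-0.021,0.035],[0,0,0]],[[0,-0.021,0.036],[0,0,0]],[[0,-0.021,0.036],[0,0,0]]]' >/dev/null && python3 c.py; python3 pz.py
```

```text
CHK t23.80 phi -0.856 rad r 53.0 Ft 2.1 Fr -0.3 grip 23.0 mm
CHK t24.30 phi -0.979 rad r 53.1 Ft 1.1 Fr -1.5 grip 23.3 mm
CHK t24.80 phi -1.041 rad r 52.8 Ft 9.5 Fr 3.9 grip 23.1 mm
PIN [[0.551, 0.0, 0.209]]
```

The pin has dropped and the crank resists. I back the command off to relieve it.

```bash
python3 -m jog '[[[0,0.021,-0.036],[0,0,0]],[[0,0.01,-0.017],[0,0,0]],[[0,0,0],[0,0,0]]]' >/dev/null; python3 c.py; python3 pz.py
```

```text
CHK t25.27 phi -1.031 rad r 53.0 Ft 4.0 Fr 0.5 grip 23.2 mm
PIN [[0.552, -0.001, 0.203]]
```

```bash
python3 -m jog '[[[0,0.011,-0.018],[0,0,0]],[[0,0.009,-0.014],[0,0,0]],[[0,0,0],[0,0,0]]]' >/dev/null; python3 c.py; python3 pz.py
python3 - <<'E'
from h import *
im=r.grab_frame('scene');cv2.imwrite('pics/m7.png',cv2.cvtColor(cv2.resize(im[60:240,120:320],(800,720)[:2] if 0 else (666,600),interpolation=2),cv2.COLOR_RGB2BGR))
for z in(.175,.185,.219):print(z,proj('scene',[.5490,-.0075,z]))
E
```

```text
CHK t25.75 phi -1.023 rad r 53.1 Ft 2.9 Fr 1.1 grip 23.1 mm
PIN [[0.55, -0.002, 0.206]]
0.175 [212.63537493 143.72661687]
0.185 [212.18929184 139.34459502]
0.219 [210.62865308 124.01415146]
```

View pics/m7.png

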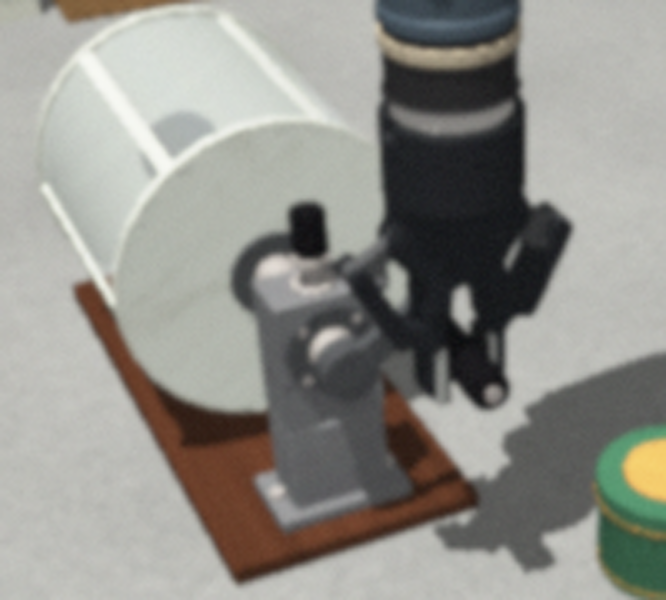

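The picture shows the pin's head low over the bush, with the knob top at crop (307,207), z ≈ 0.22. It has dropped in, about 10 mm proud. I relieve the crank a bit more before letting go.

```bash
python3 -m jog '[[[0,0.014,-0.022],[0,0,0]],[[0,0,0],[0,0,0]]]' >/dev/null; python3 c.py; python3 -m jog '[[[0,0.011,-0.018],[0,0,0]],[[0,0,0],[0,0,0]]]' >/dev/null; python3 c.py; python3 pz.py
```

```text
CHK t26.15 phi -1.014 rad r 53.2 Ft 1.5 Fr 0.7 grip 23.3 mm
CHK t26.40 phi -1.009 rad r 53.2 Ft 0.6 Fr -1.2 grip 23.0 mm
PIN [[0.553, 0.001, 0.208]]
```

```bash
python3 -m jog '[[[0,0,0],[0,0,0]],[[0,0,0],[0,0,0]],[[0,0,0],[0,0,0]],[[0,0,-0.3],[0,0,0]],[[0,0,-0.8],[0,0,0]],[[0,0,-0.9],[0,0,0]],[[0,0,-0.9],[0,0,0]],[[0,0,-0.7],[0,0,0]],[[0,0,0],[0,0,0]]]' 60 60; python3 - <<'E'
from h import *
print(rel([.5483,-.0084,.235]))
E
python3 pz.py
```

```text
time: 27.62
tcp_pos: [0.5069, 0.1008, 0.2586]
tcp_rot: [2.249, 2.187, 0.008]
contact_force: [-0.3, -0.8, -0.1]
grip_width: 0.0599
grasp_force: 0.0
(array([-2.699,  1.108,  0.598]), None)
PIN [[0.552, -0.001, 0.206]]
```

```bash
python3 -m jog '[[[-0.5,0.205,0],[0,0,0]],[[-0.9,0.37,0],[0,0,0]],[[-0.9,0.37,0],[0,0,0]],[[-0.4,0.163,0],[0,0,0]],[[0,0,0],[0,0,0]],[[0,0,0.5],[0,0,0]],[[0,0,0.7],[0,0,0]],[[0,0,0.7],[0,0,0]],[[0,0,0.3],[0,0,0]],[[0,0,0.15],[0,0,0]],[[0,0,0],[0,0,0]]]' 50 60; python3 - <<'E'
from h import *
s=r.observe();print(rel([.5483,-.0084,.1585]),s['contact_force'])
E
```

```text
time: 29.1
tcp_pos: [0.5466, -0.008, 0.1613]
tcp_rot: [2.252, 2.19, 0.001]
contact_force: [-0.1, 0.6, -0.3]
grip_width: 0.05
grasp_force: 0.0
(array([-0.009,  0.043,  0.071]), None) [-0.05728377  0.63996939 -0.25488948]
```

```bash
python3 -m jog '[[[0,0.04,0.05],[0,0,0]],[[0,0,0],[0,0,0]]]' >/dev/null; python3 -m jog '[[[0,0,0],[0,0,0]],[[0,0,0],[0,0,0]],[[0,0,0],[0,0,0]],[[0,0,0],[0,0,0]]]' 0 60;  python3 -m jog '[[[0,0,0.04],[0,0,0]],[[0,0,0.04],[0,0,0]],[[0,0,0],[0,0,0]]]'
```

```text
time: 29.85
tcp_pos: [0.5479, -0.0085, 0.1591]
tcp_rot: [2.253, 2.19, -0.0]
contact_force: [-1.7, -1.2, 1.8]
grip_width: 0.0202
grasp_force: 58.7
time: 30.22
tcp_pos: [0.5481, -0.0084, 0.1575]
tcp_rot: [2.252, 2.189, 0.001]
contact_force: [-3.6, 0.6, 8.7]
grip_width: 0.0203
grasp_force: 59.2
```

The sprung balls are resisting at 8.7 N. I continue in small steps.

```bash
for i in 1; do python3 -m jog '[[[0,0,0.04],[0,0,0]],[[0,0,0.03],[0,0,0]],[[0,0,0],[0,0,0]]]'; python3 -m jog '[[[0,0,0.03],[0,0,0]],[[0,0,0.03],[0,0,0]],[[0,0,0],[0,0,0]]]'; done | grep -E 'tcp_pos|force'
```

```text
tcp_pos: [0.5482, -0.0084, 0.1571]
contact_force: [-6.2, 1.8, 15.0]
grasp_force: 60.4
tcp_pos: [0.5484, -0.0084, 0.1568]
contact_force: [-8.4, 1.6, 21.5]
grasp_force: 61.1
```

```bash
(python3 -m jog '[[[0,-0.04,0],[0,0,0]],[[0,0,0],[0,0,0]]]'; python3 -m jog '[[[0,-0.03,0.02],[0,0,0]],[[0,0,0],[0,0,0]]]') | grep -E 'tcp_|force'; python3 -c "
from h import *
print(r.observe()['wrist_torque'])"; python3 pz.py
```

```text
tcp_pos: [0.5483, -0.0084, 0.1568]
tcp_rot: [2.247, 2.186, 0.008]
contact_force: [-4.3, 1.9, 19.8]
grasp_force: 60.9
tcp_pos: [0.5482, -0.0084, 0.1567]
tcp_rot: [2.246, 2.185, 0.011]
contact_force: [-2.6, 1.0, 20.8]
grasp_force: 60.9
[0.03028136 1.12125605 0.13459501]
PIN [[0.549, 0.002, 0.203]]
```

```bash
(python3 -m jog '[[[0,-0.02,0.03],[0,0,0]],[[0,0,0],[0,0,0]]]'; python3 -m jog '[[[0,0,0.03],[0,0,0]],[[0,0,0],[0,0,0]]]') | grep -E 'tcp_|force'; python3 pz.py
```

```text
tcp_pos: [0.5482, -0.0084, 0.1565]
tcp_rot: [2.245, 2.184, 0.013]
contact_force: [-3.9, 2.3, 22.4]
grasp_force: 61.2
tcp_pos: [0.5482, -0.0083, 0.1564]
tcp_rot: [2.244, 2.183, 0.014]
contact_force: [-5.5, 2.1, 25.8]
grasp_force: 61.6
PIN [[0.55, 0.004, 0.204]]
```

The grip may be side-loading the pin and binding it in the hole. I release it and press from straight above with closed fingertips instead, which self-aligns.

```bash
(python3 -m jog '[[[0,0.05,-0.12],[0,0,0]],[[0,0.04,-0.1],[0,0,0]],[[0,0,0],[0,0,0]]]';  python3 -m jog '[[[0,0,0],[0,0,0]],[[0,0,0],[0,0,0]],[[0,0,0],[0,0,0]],[[0,0,-0.5],[0,0,0]],[[0,0,-0.7],[0,0,0]],[[0,0,-0.2],[0,0,0]],[[0,0,0],[0,0,0]]]' 50; python3 -m jog '[[[0,0,0],[0,0,0]],[[0,0,0],[0,0,0]],[[0,0,0],[0,0,0]],[[0,0,0],[0,0,0]]]' 0 60) | grep -E 'time|tcp_|force|wid'; python3 pz.py; python3 -c "
from h import *
print(rel([.5483,-.0084,.190],[2.252,2.19,0]))"
```

```text
time: 32.55
tcp_pos: [0.548, -0.0082, 0.1567]
tcp_rot: [-2.252, -2.19, -0.0]
contact_force: [-3.1, 1.6, 6.6]
grip_width: 0.0202
grasp_force: 59.5
time: 33.42
tcp_pos: [0.5485, -0.0085, 0.2122]
tcp_rot: [2.252, 2.189, 0.001]
contact_force: [-0.3, -0.9, -0.3]
grip_width: 0.0501
grasp_force: 0.0
time: 33.92
tcp_pos: [0.5479, -0.0084, 0.2117]
tcp_rot: [-2.252, -2.189, 0.001]
contact_force: [-0.3, 1.0, -0.5]
grip_width: 0.0002
grasp_force: 0.0
PIN [[0.549, 0.003, 0.203]]
(array([0.001, 0.006, 0.55 ]), array([-0.00174382, -0.00128895, -0.00224395]))
```

```bash
cat > f.sh <<'E'
grep -E 'tcp_pos|contact' | tr '\n' ' '; echo
E
python3 -m jog '[[[0,0,0.3],[0,0,0]],[[0,0,0.2],[0,0,0]],[[0,0,0.1],[0,0,0]],[[0,0,0],[0,0,0]]]'|sh f.sh; python3 -m jog '[[[0,0,0.04],[0,0,0]],[[0,0,0.04],[0,0,0]],[[0,0,0],[0,0,0]]]'|sh f.sh;python3 -m jog '[[[0,0,0.04],[0,0,0]],[[0,0,0.04],[0,0,0]],[[0,0,0],[0,0,0]]]'|sh f.sh
```

```text
tcp_pos: [0.5476, -0.0084, 0.1873] contact_force: [0.2, -0.8, 0.6] 
tcp_pos: [0.5481, -0.0084, 0.1849] contact_force: [1.2, 0.1, 0.0] 
tcp_pos: [0.5487, -0.0085, 0.1829] contact_force: [-0.0, -0.2, 4.6]
```

```bash
python3 -m jog '[[[0,0,0.04],[0,0,0]],[[0,0,0.04],[0,0,0]],[[0,0,0],[0,0,0]]]'|sh f.sh; python3 -m jog '[[[0,0,0.04],[0,0,0]],[[0,0,0.03],[0,0,0]],[[0,0,0],[0,0,0]]]'|sh f.sh
```

```text
tcp_pos: [0.5493, -0.0086, 0.1816] contact_force: [-0.9, 1.1, 9.9] 
tcp_pos: [0.5483, -0.0085, 0.1756] contact_force: [0.3, -0.6, 1.9]
```

The balls let the pin pass. I follow it down to the seat.

```bash
python3 -m jog '[[[0,0,0.04],[0,0,0]],[[0,0,0.04],[0,0,0]],[[0,0,0],[0,0,0]]]'|sh f.sh; python3 -m jog '[[[0,0,0.03],[0,0,0]],[[0,0,0.03],[0,0,0]],[[0,0,0],[0,0,0]]]'|sh f.sh; python3 pz.py
```

```text
tcp_pos: [0.5486, -0.0085, 0.1752] contact_force: [-3.3, 0.2, 10.8] 
tcp_pos: [0.549, -0.0085, 0.1751] contact_force: [-4.3, 0.1, 18.8] 
PIN [[0.553, 0.005, 0.195]]
```

It is at a hard stop. I retreat and compare the head height numerically with the earlier frames.

```bash
python3 -m jog '[[[0,0,-0.3],[0,0,0]],[[0,0,-0.8],[0,0,0]],[[0,0,-0.9],[0,0,0]],[[0.5,0,-0.9],[0,0,0]],[[0.9,0,-0.3],[0,0,0]],[[0.9,0,0],[0,0,0]],[[0.9,0,0],[0,0,0]],[[0.5,0,0],[0,0,0]],[[0,0,0],[0,0,0]]]'
python3 - <<'E'
from h import *
snap('scene','s9.png');P=r.camera_params('scene')
print([np.round(d['at'],3).tolist() for d in r.find_in('scene','pin') if abs(d['at'][1])<.05])
b=cv2.imread('pics/s9.png').max(2).astype(int)
m=cv2.imread('pics/m7.png').max(2).astype(int); m=cv2.resize(m.astype(np.uint8),(200,180),interpolation=cv2.INTER_AREA).astype(int)
for u in(210,212,214):
    print(u,'now',b[112:150,u].tolist());print(u,'drop',m[52:90,u-120].tolist())
for z in(.175,.185,.209,.219):print(z,proj('scene',[.549,-.0075,z],P).round(1))
E
```

```text
time: 38.0
tcp_pos: [0.552, 0.1402, 0.297]
tcp_rot: [-2.25, -2.192, 0.003]
contact_force: [-0.4, 0.5, -0.1]
grip_width: -0.0002
grasp_force: 0.0
[[0.551, 0.002, 0.197]]
210 now [173, 172, 173, 172, 173, 174, 172, 173, 171, 170, 172, 171, 172, 167, 144, 101, 56, 34, 27, 26, 23, 20, 19, 21, 16, 20, 18, 22, 25, 30, 53, 102, 150, 163, 163, 165, 160, 151]
210 drop [181, 182, 183, 183, 182, 182, 182, 168, 130, 81, 44, 33, 28, 24, 22, 21, 25, 22, 21, 22, 21, 24, 21, 30, 60, 112, 156, 168, 160, 149, 139, 133, 141, 168, 190, 189, 174, 161]
212 now [176, 175, 173, 171, 172, 173, 171, 171, 171, 175, 177, 175, 172, 163, 129, 83, 40, 30, 29, 28, 24, 19, 22, 20, 21, 19, 21, 20, 17, 22, 32, 69, 123, 151, 161, 172, 166, 153]
212 drop [185, 183, 184, 184, 185, 184, 181, 163, 121, 69, 38, 30, 28, 23, 25, 22, 21, 20, 21, 22, 23, 24, 21, 21, 38, 93, 146, 161, 148, 128, 114, 107, 112, 144, 183, 196, 180, 160]
214 now [175, 174, 173, 172, 174, 172, 173, 173, 174, 174, 175, 173, 175, 162, 133, 86, 47, 31, 28, 28, 21, 17, 20, 18, 18, 14, 21, 18, 19, 20, 31, 74, 122, 141, 152, 162, 160, 148]
214 drop [184, 185, 183, 183, 182, 183, 179, 165, 127, 75, 40, 30, 26, 22, 20, 20, 20, 21, 20, 20, 20, 18, 19, 21, 42, 88, 135, 147, 136, 118, 112, 109, 117, 145, 181, 193, 176, 154]
0.175 [212.6 143.7]
0.185 [212.2 139.3]
0.209 [211.1 128.6]
0.219 [210.6 124. ]
```

The head has moved down about 13 mm and no shank shows between collar and bush any more, so the pin is home. The robot is clear of everything.

```bash
python3 -c "
from plant import r
print(r.sign_off())"
```

```text
the job is handed in; nothing more can be done
None
```

The pin is in the lock hole through the drilled shaft and pressed down to its seat on the bush; the gripper is clear, and I handed the job in at about 38 s (the verdict was not shown).

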